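# Set the bench fume extractor to its third speed

### The arm

A 7-joint arm with a two-finger parallel gripper is mounted at the origin on the work surface. World frame = base frame: x ahead of the robot, y to its left, z up, the work surface at z = 0. Lengths are in mm, angles in rad, forces in N, time in s.
With the tool pointing down it reaches from about 425 to 1025 mm from the base axis. Payload 3.6 kg.
Tool frame: the origin (TCP) lies midway between the tips of the shut fingers; the grasp point (between the pads) lies env.grip_depth behind it (env.grip_depth is the distance from the TCP to the grasp point, in mm); z points along the fingers, x is the direction in which the jaws open and shut, and the axes are right-handed (so a half turn about z gives the same grasp; the last joint's range is limited). The gripper opens to 85 mm and grips with 20 to 120 N. Pads are 22 mm wide; open, the fingers measure 114 mm over their backs; the gripper's body (76 mm by 85 mm) begins 54 mm behind the grasp point. The pads swing forward as they close: fully open they stand 13 mm farther back than shut.
Start: joints at [-1.383, 0.591, 0.048, 1.609, -0.033, 0.943, -0.034], TCP at [201.607, 696.408, 231.302] pointing down, gripper open.
Joint ranges: [-2.69, 2.69], [-0.47, 2.24], [-1.27, 1.36], [0.19, 2.51], [-1.53, 4.68], [0.08, 2.07], [-3.09, 3.09]. Speed limits (rad/s): [2.57, 2.57, 3.14, 3.14, 3.14, 3.14, 3.14].

### API

Orientations are given as a unit quaternion [x, y, z, w].
In Python, from workcell import env gives the robot as it stands. The module is installed in compiled form; this text tells all that it offers.
- The arm moves only by the tool carry_out, never from a script. Its argument "motion" is a list of rows, each an object with "slide": the shift along the tool's x, y, z in cm, a list of three; "spin": the turn about the tool's z in rad; "grip": the finger opening in cm, from 0 to 8.54. A call has 1 to 12 rows; each row shifts and turns the pose as measured when the row begins, along the tool's axes as they then stand; what a row does not reach is not made up. A row lasts 1/12 s, in which the tool goes at most 41.7 mm and 7.16 degrees, less where a joint would pass 70% of its speed; a pose out of reach is approached as far as the arm can. A call is refused whole if a number of a shift passes 4.17 or a number of a turn 0.125, either way. A call with a gripper value outside its range is refused whole. The fingers move at their own pace and stop on an object; the grip force is fixed at half the most. Time passes only in rows, so rows that do not move let the fingers close. It gives the time, the measured TCP pose, the force and the opening at its end, in the units of the state.
- env.get_obs(): the state, without advancing time (a new reading comes with each control period).
- env.snapshot(name): name is "side" or "top" or "wrist"; returns a dict with "frame" (420x560x3 uint8, red, green, blue), "depth" (420x560 float32, mm along the optical axis (not along the pixel's ray), 0 where there is no reading), "fx", "fy", "cx", "cy" (pixels), "R" (3x3) and "t" (3): a world point X has camera coordinates R X + t; the wrist camera has in their place "tool_from_camera" (4x4, takes a point from camera to tool coordinates, whose origin is the TCP and whose axes are the tool frame's). Camera axes: x right, y down, z forward; pixel columns grow to the right and rows downward; lengths in mm; the calibration is good to about 2 mm. A picture is of the moment at which its call begins: read the wrist's pose just before it.
- env.hand_in(): hands the job in, once; it reports no verdict.
Trained networks look in a picture, given as the dict that the camera call returned (one of the last four; its "shot" number tells which), for a name from the list of things; names that differ only in an ending like _2 or _b are one class to them, and where a whole thing is asked for, a point or a joint stands for the part that bears it (a point fixed in the world has none). Each returns a list of dicts, best first, with "confidence" (0 to 1); they miss things now and then, are a little off and sometimes report something else, mostly with a low value. They report only what shows in the picture. A call takes as long as a camera call.
- env.regions_of(label, picture): "mask" (420x560 bool, what is visible of it) and "xy" ([column, row] in pixels, amid what is visible of it).
The state is a dict: "t": time; "joints": joint angles; "dq": joint speeds; "effort": joint torques, N m; "eef_pos": TCP position; "ee_rot": TCP orientation; "wrist_force": force on the tool from outside, world axes, zero at the start; "torque": the same for the moment, N m; "finger_gap": finger opening in mm.
Only numpy, scipy, OpenCV 4.12 (cv2) and the standard library are available. Lean on these libraries where they do the work, as an engineer would, in place of code of your own. Each camera call takes 0.05 s, during which the arm holds its last target. There are 200 camera calls.

### The job

The soldering bench's fume extractor is off: set its fan to the third speed. With a fingertip, push the speed lever on its top away from the off stop one click at a time, letting it rest about half a second in the first and in the second click so that the fan can pick up, and leave it resting in the third click without ever running past it. Push gently, do not pinch the lever, and do not shift the extractor or disturb anything standing on it or around it.

Things in the scene. Friction and masses are not known exactly. Their poses are not given: they have to be found in the camera images.
- extractor: bench fume extractor: grey box 190 mm deep (its x), 250 wide (its y), 200 high, about 3 kg, loose on rubber feet. Origin at the centre of its underside; x points from the intake side (round fan guard) to the louvred back (roughly away from the robot), y along the lever's slot towards higher speeds, z up. The control plate with the lever lies on the flat top near the intake side
- slot_off (a point): point in the lever's slot on the extractor's top surface (200 mm up) at the off position: extractor x -60 mm, y -30 mm from its middle; fixed to the extractor, same axes. Short dark marks beside the slot, one per click; the off end has a long double mark, and a printed wedge widens towards higher speeds. The top is flat and free for 85 mm beyond this point towards -y
- lever_cap (a point): centre of the speed lever's black cap: 28 mm (extractor's x) by 14 mm (along the slot, y) by 26 mm high. The centre is 23 mm above the extractor's top, the cap's top 36 mm, its lower edge 10 mm, with a thin stem below. Moves with the lever; has the extractor's axes
- speed_lever (a joint): travel of the speed lever along the extractor's +y, in m: 0 at the off stop (where it starts), then clicks 12 mm apart: 0.012 first, 0.024 second, 0.036 third, 0.048 fourth, 0.060 fifth (end stop). About 4 N drives it over the ridge half-way between clicks; past the ridge it snaps ahead into the next click, away from the finger, and stays
- tip_tin: round aluminium tin, 45 mm across, 19 mm high, standing loose on the back half of the extractor's top; origin at the centre of its underside; not to be disturbed
- solder_reel: metal reel of solder, 60 mm across, 48 mm high, standing on the bench on the extractor's +y side; origin at the centre of its underside; not to be disturbed
- flux_bottle: white plastic bottle, 42 mm across, 95 mm high, standing on the bench on the extractor's -y side; origin at the centre of its underside; not to be disturbed
- board_holder: low metal frame with a green circuit board clamped in it, 130 x 190 mm, 46 mm high, on the bench between robot and extractor; origin at the centre of its underside; not to be disturbed

How it is judged (in metres and radians):
On the way, in this order (a step that is already met when the one before it is completed fails the run):
1. the lever rests in the first click (value of joint speed_lever between 0.0085 and 0.0155 m), for 0.25 s.
2. the lever rests in the second click (value of joint speed_lever between 0.0205 and 0.0275 m), for 0.25 s.
3. the lever rests in the third click (value of joint speed_lever between 0.0325 and 0.0395 m), for 0.25 s.
At the end, for the whole second after the job is handed in: The lever rests in its third click (36 mm from off, within 2.5 mm), the extractor stands where it stood (within 10 mm) and the tin, reel, bottle and board holder are where they were (within 12 mm) (value of joint speed_lever between 0.0335 and 0.0385 m and distance of each of extractor, slot_off from where it was at the start of the episode below 0.01 m and angle between extractor's own z axis and vertical below 0.05 rad and linear speed of extractor below 0.01 m/s and distance of each of tip_tin, solder_reel, flux_bottle, board_holder from where it was at the start of the episode below 0.012 m); the robot touches nothing.
It fails at once if the lever ran past the third click (beyond the ridge, 42.5 mm) (value of joint speed_lever above 0.0425 m).
It fails at once if the lever was pinched or forced (over 18 N) (contact force between the fingers and speed_lever above 18 N).
It fails at once if the extractor was shifted, tipped or lifted (10 mm) (distance of any of extractor, slot_off from where it was at the start of the episode above 0.01 m).
It fails at once if the tin, reel, bottle or board holder was disturbed (12 mm) (distance of any of tip_tin, solder_reel, flux_bottle, board_holder from where it was at the start of the episode above 0.012 m).
It also fails if it takes over 54 s, if anything falls off the work surface, if the arm or the gripper's body presses on something with over 40 N, if the wrist force passes 120 N, or if a joint passes its speed limit or range.

## Working session

There is one attempt and no reset: what is moved stays moved. The work goes in short steps, Python scripts to look and compute and a tool call to move; the robot and the scene stay as the last step left them, time stands still between calls to the robot, and variables do not carry over. Pictures are saved under pics/ and viewed, about 8 in all and at most 12, crops included, and the job is handed in when it is done.

Besides the shell and the picture viewer there is one more tool, called after ">>>" as name(argument=value, ...) on one line, values as JSON. carry_out: Moves the arm, as the interface text tells. Its arguments: {"type":"object","properties":{"motion":{"type":"array"}},"required":["motion"]}

```bash
mkdir -p pics; cat > h.py <<'E'
import numpy as np, cv2
from workcell import env
from scipy.spatial.transform import Rotation as Ro
def world(p,rows,cols,obs=None):
    d=p["depth"][rows,cols]
    c=np.stack([(cols-p["cx"])/p["fx"]*d,(rows-p["cy"])/p["fy"]*d,d],-1)
    if "R" in p: w=(c-np.array(p["t"]).ravel())@np.array(p["R"])
    else:
        T=np.array(p["tool_from_camera"]); c=c@T[:3,:3].T+T[:3,3]
        w=Ro.from_quat(obs["ee_rot"]).apply(c)+obs["eef_pos"]
    return w[d>0]
def save(p,n): cv2.imwrite("pics/"+n,p["frame"][:,:,::-1])
E
python3 - <<'E'
from h import *
o=env.get_obs(); print(o, env.grip_depth)
for n in("top","side"):
    p=env.snapshot(n); save(p,n+"1.png")
    for l in("extractor","slot_off","lever_cap","speed_lever","tip_tin","solder_reel","flux_bottle","board_holder"):
        for r in env.regions_of(l,p)[:1]:
            w=world(p,*np.nonzero(r["mask"]))
            if len(w): print(n,l,round(r["confidence"],2),r["xy"],len(w),np.median(w,0).round(),np.percentile(w,3,axis=0).round(),np.percentile(w,97,axis=0).round())
E
```

```text
{'t': 0.0, 'joints': array([-1.38248405,  0.5921282 ,  0.04832184,  1.60983237, -0.03336744,
        0.94271969, -0.03372292]), 'dq': array([ 1.25893737e-03,  5.72743912e-04, -1.69977193e-03, -9.26523460e-04,
       -4.99531024e-04,  3.41182826e-05,  1.15160606e-03]), 'effort': array([-9.40507107e-05, -5.48700893e+01,  1.54656753e+00, -1.98129112e+01,
        9.46168788e-03,  8.92329728e-03,  2.17979832e-06]), 'eef_pos': array([201.37838498, 695.59848556, 230.13120592]), 'ee_rot': array([ 7.99404720e-01,  6.00791805e-01, -8.85308074e-04,  7.19420728e-04]), 'wrist_force': array([-1.11787226, -0.81588804, -1.37800727]), 'torque': array([ 0.0004799 ,  0.03747014, -0.00600768]), 'finger_gap': 85.33294621859817} 18.700000000000003
top extractor 0.81 [340.5, 185.2] 10372 [600. -37. 202.] [ 505. -160.  117.] [708.  76. 205.]
top slot_off 0.71 [339.2, 190.1] 10393 [600. -36. 202.] [ 505. -159.  113.] [709.  76. 205.]
top speed_lever 0.48 [350.3, 208.2] 108 [551. -57. 237.] [537. -67. 218.] [563. -50. 241.]
top tip_tin 0.7 [338.5, 184.1] 10429 [600. -37. 202.] [ 505. -160.  114.] [708.  77. 2
[... 253 characters left out ...]
] [361. -65.  28.] [474. 112.  41.]
side extractor 0.68 [310.5, 330.3] 602 [ 479. -259.   52.] [ 465. -268.    5.] [ 500. -239.   94.]
side slot_off 0.59 [325.5, 253.1] 9604 [ 585. -147.  169.] [ 499. -185.   20.] [694.  53. 201.]
side lever_cap 0.49 [306.7, 217.9] 137 [549. -64. 223.] [536. -70. 200.] [561. -59. 235.]
side speed_lever 0.54 [302.4, 215.5] 133 [549. -64. 224.] [536. -70. 202.] [560. -58. 235.]
side tip_tin 0.8 [341.2, 218.7] 258 [ 628. -102.  216.] [ 611. -115.  200.] [650. -77. 220.]
side flux_bottle 0.96 [311.2, 329.3] 548 [ 479. -260.   54.] [ 465. -268.    8.] [ 497. -241.   94.]
side board_holder 0.62 [249.2, 280.6] 2441 [415.   2.  28.] [352. -76.   2.] [478. 114.  38.]
```

```bash
python3 - <<'E'
from h import *
p=env.snapshot("top")
r,c=np.nonzero(p["depth"]>0); w=world(p,r,c)
m=(w[:,2]>192)&(w[:,2]<212)&(w[:,0]>450)&(w[:,0]<760)&(abs(w[:,1]+40)<180)
q=w[m]; print(np.median(q[:,2])); print(cv2.minAreaRect(q[:,:2].astype(np.float32)))
m=(w[:,2]>230)&(w[:,2]<245)&(w[:,0]>450)&(w[:,0]<760)&(abs(w[:,1]+40)<180)
print(w[m].round(),np.c_[r,c][m].mean(0))
cv2.imwrite("pics/a.png",cv2.resize(p["frame"][130:300,230:430,::-1],(800,680))[:600])
E
```

```text
201.70200910073794
((615.228515625, -44.34413146972656), (250.17727661132812, 190.5283203125), 75.89512634277344)
[[564. -56. 233.]
 [563. -58. 236.]
 [563. -60. 237.]
 [562. -54. 231.]
 [561. -55. 238.]
 [561. -58. 236.]
 [562. -60. 235.]
 [561. -61. 239.]
 [561. -63. 239.]
 [562. -66. 236.]
 [560. -54. 233.]
 [559. -55. 238.]
 [559. -57. 238.]
 [559. -59. 239.]
 [559. -61. 238.]
 [559. -64. 237.]
 [559. -65. 242.]
 [557. -54. 235.]
 [557. -55. 237.]
 [557. -57. 240.]
 [557. -59. 238.]
 [557. -61. 237.]
 [557. -64. 236.]
 [557. -65. 238.]
 [558. -68. 235.]
 [556. -52. 231.]
 [555. -54. 234.]
 [555. -56. 236.]
 [555. -57. 238.]
 [555. -59. 240.]
 [555. -62. 237.]
 [555. -64. 236.]
 [555. -66. 234.]
 [553. -52. 233.]
 [553. -53. 237.]
 [553. -55. 239.]
 [553. -57. 237.]
 [553. -59. 237.]
 [553. -62. 237.]
 [553. -63. 238.]
 [553. -66. 235.]
 [551. -52. 233.]
 [551. -53. 236.]
 [551. -55. 239.]
 [551. -57. 237.]
 [550. -59. 240.]
 [551. -62. 237.]
 [551. -63. 239.]
 [551. -66. 236.]
 [549. -51. 235.]
 [549. -53. 237.]
 [549. -55. 238.]
 [549. -57. 237.]
 [549. -59. 237.]
 [549. -61. 23
[... 196 characters left out ...]
233.]
 [545. -51. 235.]
 [544. -53. 238.]
 [544. -55. 238.]
 [545. -57. 236.]
 [544. -59. 242.]
 [545. -62. 236.]
 [545. -64. 237.]
 [543. -50. 234.]
 [542. -51. 239.]
 [542. -53. 240.]
 [542. -55. 238.]
 [542. -57. 237.]
 [542. -59. 238.]
 [543. -62. 236.]
 [542. -63. 239.]
 [541. -48. 230.]
 [541. -49. 235.]
 [540. -51. 237.]
 [540. -53. 239.]
 [540. -55. 237.]
 [540. -57. 239.]
 [541. -59. 237.]
 [541. -61. 237.]
 [541. -64. 236.]
 [539. -49. 234.]
 [539. -52. 234.]
 [538. -53. 236.]
 [538. -55. 239.]
 [538. -57. 237.]
 [538. -59. 237.]
 [538. -61. 237.]
 [537. -52. 230.]
 [537. -54. 232.]
 [536. -56. 235.]
 [537. -58. 235.]
 [536. -59. 238.]
 [537. -62. 235.]] [207.77669903 350.10679612]
```

View pics/a.png

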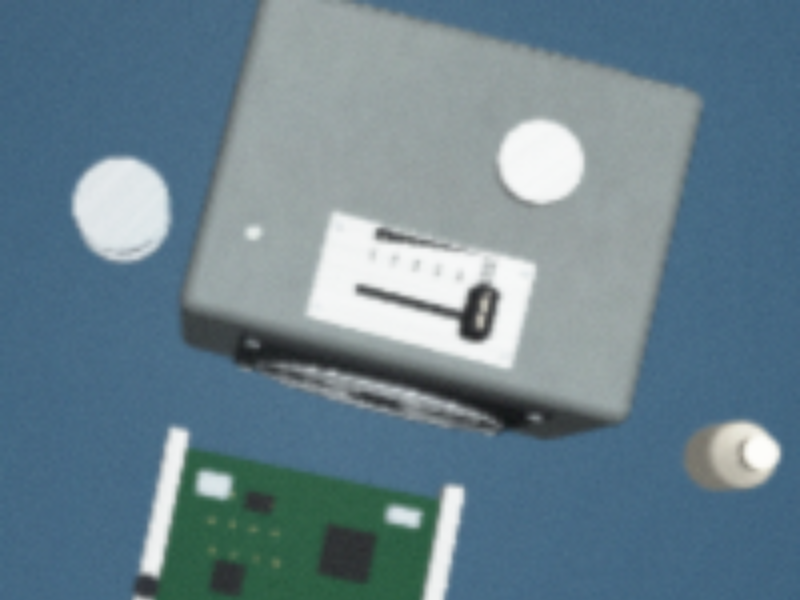

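View pics/side1.png

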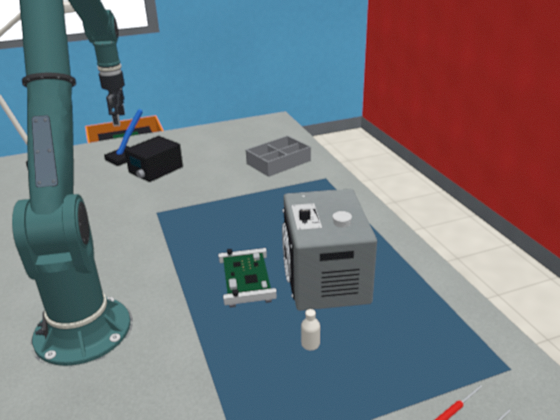

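>>> carry_out(motion=[{"slide": [0, 0, -3.5], "spin": 0, "grip": 0}, {"slide": [0, 0, -3.5], "spin": 0, "grip": 0}, {"slide": [0, 0, -3.5], "spin": 0, "grip": 0}, {"slide": [-2.1, 3.0, 0], "spin": 0, "grip": 0}, {"slide": [-2.1, 3.0, 0], "spin": 0, "grip": 0}, {"slide": [-2.1, 3.0, 0], "spin": 0, "grip": 0}, {"slide": [-2.1, 3.0, 0], "spin": 0, "grip": 0}, {"slide": [-2.1, 3.0, 0], "spin": 0, "grip": 0}, {"slide": [-2.1, 3.0, 0], "spin": 0, "grip": 0}, {"slide": [-2.1, 3.0, 0], "spin": 0, "grip": 0}, {"slide": [-2.1, 3.0, 0], "spin": 0, "grip": 0}, {"slide": [-2.1, 3.0, 0], "spin": 0, "grip": 0}])

```text
t: 1.95
eef_pos: [407.0, 442.2, 340.1]
ee_rot: [0.792, 0.61, 0.001, -0.005]
wrist_force: [0.7, 0.8, 0.3]
finger_gap: 0.1
```

>>> carry_out(motion=[{"slide": [-3.5, 1.8, 0], "spin": 0, "grip": 0}, {"slide": [-3.5, 1.8, 0], "spin": 0, "grip": 0}, {"slide": [-3.5, 1.8, 0], "spin": 0, "grip": 0}, {"slide": [-3.5, 1.8, 0], "spin": 0, "grip": 0}, {"slide": [-3.5, 1.8, 0], "spin": 0, "grip": 0}, {"slide": [-3.5, 1.8, 0], "spin": 0, "grip": 0}, {"slide": [-3.5, 1.8, 0], "spin": 0, "grip": 0}, {"slide": [-3.5, 1.8, 0], "spin": 0, "grip": 0}, {"slide": [-3.5, 1.8, 0], "spin": 0, "grip": 0}, {"slide": [-3.5, 1.8, 0], "spin": 0, "grip": 0}, {"slide": [-3.5, 1.8, 0], "spin": 0, "grip": 0}, {"slide": [-3.5, 1.8, 0], "spin": 0, "grip": 0}])

```text
t: 2.95
eef_pos: [514.2, -41.0, 338.5]
ee_rot: [0.792, 0.61, 0.008, -0.004]
wrist_force: [0.7, -0.0, -0.2]
finger_gap: -0.4
```

```bash
cat >> h.py <<'E'
S=np.array([549.7,-58.8,201.]); Y=np.array([.244,.970,0]); X=np.array([.970,-.244,0])
def rep():
    o=env.get_obs(); R=Ro.from_quat(o["ee_rot"]); p=o["eef_pos"]
    print("t",round(o["t"],2),"s(along Y)",((p-S)@Y).round(1),"x-off",((p-S)@X).round(1),"z",p[2].round(1),
     "toolx deg",np.degrees(np.arctan2(*R.as_matrix()[1::-1,0])).round(1),"tilt",R.as_matrix()[2].round(3),
     "Fy,Fx,Fz",(o["wrist_force"]@Y).round(1),(o["wrist_force"]@X).round(1),o["wrist_force"][2].round(1))
    return o
E
python3 - <<'E'
from h import *
o=rep(); print(o["joints"].round(2))
R=Ro.from_quat(o["ee_rot"])
tgt=S-60*Y+[0,0,o["eef_pos"][2]-201]; print("slide cm to -60:",R.inv().apply(tgt-o["eef_pos"])/10)
E
```

```text
t 2.95 s(along Y) 8.6 x-off -38.7 z 338.5 toolx deg 75.2 tilt [ 0.018  0.004 -1.   ] Fy,Fx,Fz 0.1 0.7 -0.2
[-0.31  0.21  0.37  1.97 -0.11  0.97  1.43]
slide cm to -60: [-6.80764854  3.96057965 -0.10468015]
```

>>> carry_out(motion=[{"slide": [-2.5, 1.5, 0], "spin": -0.015, "grip": 0}, {"slide": [-2.2, 1.2, 0], "spin": 0, "grip": 0}, {"slide": [-1.5, 1.0, 0], "spin": 0, "grip": 0}, {"slide": [0, 0, 0], "spin": 0, "grip": 0}, {"slide": [0, 0, 0], "spin": 0, "grip": 0}])

```text
t: 3.37
eef_pos: [534.8, -127.3, 339.5]
ee_rot: [0.794, 0.608, 0.009, 0.0]
wrist_force: [-0.2, 0.7, 0.9]
finger_gap: -0.0
```

```bash
python3 - <<'E'
from h import *
o=rep(); p=env.snapshot("wrist"); save(p,"w1.png")
r,c=np.nonzero(p["depth"]>0); w=world(p,r,c,o)
q=w-S; a=q@X; b=q@Y
m=(w[:,2]>228)&(w[:,2]<246)&(abs(a)<35)&(abs(b)<35)
q=w[m]; print(m.sum(),np.median(q[:,2]),cv2.minAreaRect(q[:,:2].astype(np.float32)),"a",np.percentile(a[m],[1,50,99]).round(1),"b",np.percentile(b[m],[1,50,99]).round(1))
m=(w[:,2]<215)&(w[:,2]>190);print("top z",np.median(w[m][:,2]))
E
```

```text
t 3.37 s(along Y) -70.1 x-off 2.2 z 339.5 toolx deg 75.0 tilt [ 0.013  0.011 -1.   ] Fy,Fx,Fz 0.7 -0.4 0.9
755 234.91610460469505 ((548.0427856445312, -57.574562072753906), (16.058324813842773, 28.30328941345215), 76.3550796508789) a [-15.7  -3.1  11. ] b [-6.8 -0.7  8. ]
top z 199.5077816116173
```

View pics/w1.png

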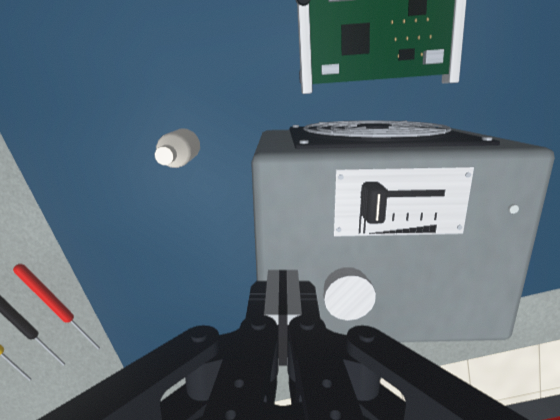

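>>> carry_out(motion=[{"slide": [2.2, -0.35, 0], "spin": -0.015, "grip": 0}, {"slide": [0, 0, 0], "spin": 0, "grip": 0}, {"slide": [0, 0, 3.5], "spin": 0, "grip": 0}, {"slide": [0, 0, 3.5], "spin": 0, "grip": 0}, {"slide": [0, 0, 2.5], "spin": 0, "grip": 0}, {"slide": [0, 0, 0], "spin": 0, "grip": 0}, {"slide": [0, 0, 0], "spin": 0, "grip": 0}])

```text
t: 4.0
eef_pos: [540.6, -91.7, 245.1]
ee_rot: [0.783, 0.622, 0.013, 0.0]
wrist_force: [-0.3, -0.4, 1.2]
finger_gap: 0.2
```

```bash
python3 - <<'E'
from h import *
rep()
E
```

```text
t 4.0 s(along Y) -34.1 x-off -0.8 z 245.1 toolx deg 76.9 tilt [ 0.02   0.017 -1.   ] Fy,Fx,Fz -0.5 -0.2 1.2
```

>>> carry_out(motion=[{"slide": [0, 0, 1.5], "spin": 0, "grip": 0}, {"slide": [0, 0, 1.2], "spin": 0, "grip": 0}, {"slide": [0, 0, 0], "spin": 0, "grip": 0}, {"slide": [0, 0, 0], "spin": 0, "grip": 0}])

```text
t: 4.33
eef_pos: [544.1, -88.6, 221.9]
ee_rot: [0.782, 0.624, 0.016, 0.002]
wrist_force: [0.5, 0.6, -0.4]
finger_gap: -0.2
```

```bash
python3 - <<'E'
from h import *
o=rep(); p=env.snapshot("wrist")
f=p["frame"][120:345,200:500,::-1]; cv2.imwrite("pics/w2.png",cv2.resize(f,(800,600)))
E
```

```text
t 4.33 s(along Y) -30.2 x-off 1.8 z 221.9 toolx deg 77.2 tilt [ 0.023  0.023 -0.999] Fy,Fx,Fz 0.7 0.4 -0.4
```

View pics/w2.png

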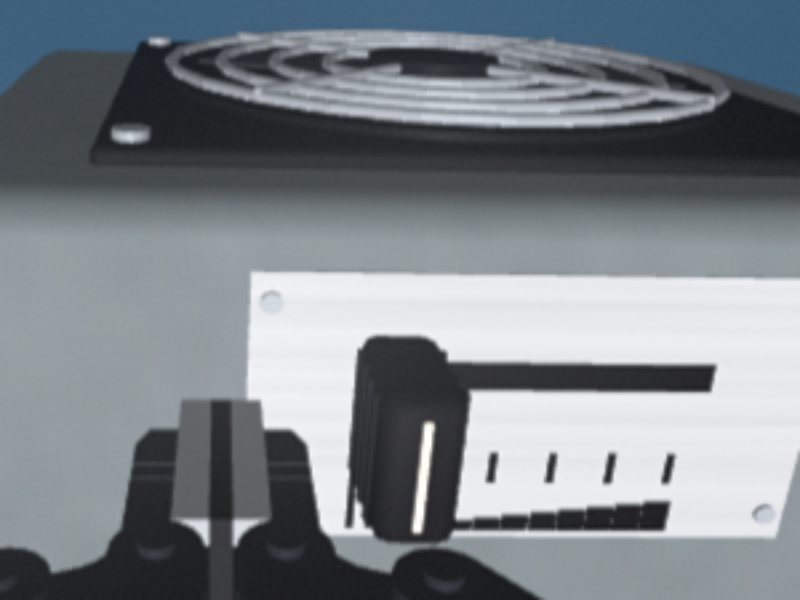

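>>> carry_out(motion=[{"slide": [0, -0.3, 0.4], "spin": 0.01, "grip": 0}, {"slide": [0, 0, 0], "spin": 0, "grip": 0}, {"slide": [0.2, 0, 0], "spin": 0, "grip": 0}, {"slide": [0, 0, 0], "spin": 0, "grip": 0}, {"slide": [0, 0, 0], "spin": 0, "grip": 0}])

```text
t: 4.8
eef_pos: [543.4, -86.3, 221.1]
ee_rot: [0.785, 0.619, 0.019, 0.004]
wrist_force: [0.3, 0.1, 0.0]
finger_gap: -0.0
```

```bash
python3 - <<'E'
from h import *
for i in range(3): rep()
E
```

```text
t 4.8 s(along Y) -28.2 x-off 0.6 z 221.1 toolx deg 76.5 tilt [ 0.025  0.029 -0.999] Fy,Fx,Fz 0.2 0.3 0.0
t 4.8 s(along Y) -28.2 x-off 0.6 z 221.1 toolx deg 76.5 tilt [ 0.025  0.029 -0.999] Fy,Fx,Fz 0.2 0.3 0.0
t 4.8 s(along Y) -28.2 x-off 0.6 z 221.1 toolx deg 76.5 tilt [ 0.025  0.029 -0.999] Fy,Fx,Fz 0.2 0.3 0.0
```

>>> carry_out(motion=[{"slide": [0.2, -0.1, 0.1], "spin": 0, "grip": 0}, {"slide": [0.2, -0.1, 0.1], "spin": 0, "grip": 0}, {"slide": [0, 0, 0], "spin": 0, "grip": 0}])

```text
t: 5.05
eef_pos: [542.7, -81.6, 219.4]
ee_rot: [0.785, 0.619, 0.019, 0.004]
wrist_force: [-0.2, 0.9, 0.6]
finger_gap: -0.0
```

```bash
cat >> h.py <<'E'
def look(n):
    p=env.snapshot("top")
    r,c=np.nonzero(p["depth"]>0); w=world(p,r,c)
    o=rep(); p=env.snapshot("wrist"); r,c=np.nonzero(p["depth"]>0); w=world(p,r,c,o); q=w-S; a=q@X; b=q@Y
    m=(w[:,2]>229)&(w[:,2]<241)&(abs(a+2)<11)&(b>-12)&(b<60)
    print("cap pts",m.sum(),"b",np.percentile(b[m],[2,50,98]).round(1) if m.any() else None)
    if n: cv2.imwrite("pics/"+n,cv2.resize(p["frame"][120:345,200:500,::-1],(800,600)))
E
python3 -c "
from h import *
look('w3.png')"
```

```text
t 5.1 s(along Y) -24.0 x-off -1.1 z 219.4 toolx deg 76.5 tilt [ 0.025  0.03  -0.999] Fy,Fx,Fz 0.4 0.4 -0.3
cap pts 1641 b [-7.  -0.5  7.6]
```

>>> carry_out(motion=[{"slide": [0.15, 0, 0], "spin": 0, "grip": 0}, {"slide": [0.15, 0, 0], "spin": 0, "grip": 0}, {"slide": [0, 0, 0], "spin": 0, "grip": 0}])

```text
t: 5.4
eef_pos: [543.6, -79.0, 219.5]
ee_rot: [0.785, 0.619, 0.019, 0.004]
wrist_force: [0.8, -1.0, 0.1]
finger_gap: 0.0
```

```bash
sed -i '/snapshot("top")/,+1d' h.py
python3 -c "
from h import *
look('w3.png')"
```

```text
t 5.4 s(along Y) -21.1 x-off -1.0 z 219.5 toolx deg 76.5 tilt [ 0.024  0.03  -0.999] Fy,Fx,Fz -0.7 1.0 0.1
cap pts 1664 b [-11.1  -0.3   7.8]
```

>>> carry_out(motion=[{"slide": [0.15, 0, 0], "spin": 0, "grip": 0}, {"slide": [0.15, 0, 0], "spin": 0, "grip": 0}, {"slide": [0, 0, 0], "spin": 0, "grip": 0}])

```text
t: 5.7
eef_pos: [544.2, -76.5, 219.5]
ee_rot: [0.786, 0.618, 0.019, 0.004]
wrist_force: [-0.5, -0.8, -0.1]
finger_gap: 0.3
```

```bash
python3 -c "
from h import *
look('w4.png')"
```

```text
t 5.7 s(along Y) -18.5 x-off -1.0 z 219.5 toolx deg 76.4 tilt [ 0.024  0.03  -0.999] Fy,Fx,Fz -0.9 -0.3 -0.1
cap pts 1589 b [-11.1   0.6   8.4]
```

View pics/w4.png

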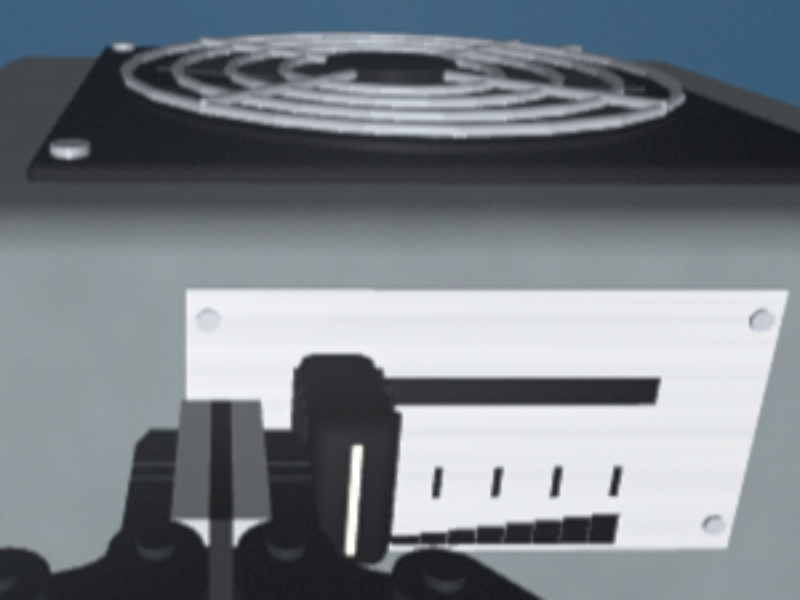

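>>> carry_out(motion=[{"slide": [0.15, 0, 0], "spin": 0, "grip": 0}, {"slide": [0.15, 0, 0], "spin": 0, "grip": 0}, {"slide": [0, 0, 0], "spin": 0, "grip": 0}])

```text
t: 6.0
eef_pos: [544.4, -75.8, 219.6]
ee_rot: [0.786, 0.618, 0.018, 0.005]
wrist_force: [-0.5, -1.4, 0.1]
finger_gap: 0.1
```

```bash
python3 -c "
from h import *
look('w5.png')"
```

```text
t 6.0 s(along Y) -17.8 x-off -1.0 z 219.6 toolx deg 76.3 tilt [ 0.021  0.03  -0.999] Fy,Fx,Fz -1.5 -0.1 0.1
cap pts 1589 b [-10.8   1.3   9.2]
```

>>> carry_out(motion=[{"slide": [0.25, 0, 0], "spin": 0, "grip": 0}, {"slide": [0.25, 0, 0], "spin": 0, "grip": 0}])

```text
t: 6.22
eef_pos: [545.0, -73.1, 219.6]
ee_rot: [0.787, 0.617, 0.017, 0.006]
wrist_force: [-0.9, -4.6, -0.4]
finger_gap: 0.2
```

```bash
python3 -c "
from h import *
look('w5.png')"
```

```text
t 6.22 s(along Y) -15.0 x-off -1.0 z 219.6 toolx deg 76.2 tilt [ 0.019  0.03  -0.999] Fy,Fx,Fz -4.7 0.3 -0.4
cap pts 1673 b [-11.    3.6  11.8]
```

>>> carry_out(motion=[{"slide": [0.25, 0, 0], "spin": 0, "grip": 0}])

```text
t: 6.35
eef_pos: [545.7, -70.1, 219.6]
ee_rot: [0.787, 0.617, 0.017, 0.006]
wrist_force: [-0.1, 0.5, -0.1]
finger_gap: -0.4
```

```bash
python3 -c "
from h import *
look('w5.png')"
```

```text
t 6.35 s(along Y) -12.0 x-off -1.1 z 219.6 toolx deg 76.2 tilt [ 0.019  0.03  -0.999] Fy,Fx,Fz 0.5 -0.3 -0.1
cap pts 1781 b [-10.8   6.5  15.2]
```

>>> carry_out(motion=[{"slide": [0, 0, 0], "spin": 0, "grip": 0}, {"slide": [0, 0, 0], "spin": 0, "grip": 0}, {"slide": [0, 0, 0], "spin": 0, "grip": 0}, {"slide": [0, 0, 0], "spin": 0, "grip": 0}, {"slide": [0, 0, 0], "spin": 0, "grip": 0}, {"slide": [0, 0, 0], "spin": 0, "grip": 0}])

```text
t: 6.9
eef_pos: [547.1, -64.6, 219.7]
ee_rot: [0.785, 0.619, 0.019, 0.004]
wrist_force: [0.3, -1.0, -0.5]
finger_gap: 0.3
```

```bash
python3 -c "
from h import *
look('w6.png')"
```

```text
t 6.9 s(along Y) -6.3 x-off -1.1 z 219.7 toolx deg 76.5 tilt [ 0.024  0.03  -0.999] Fy,Fx,Fz -0.9 0.5 -0.5
cap pts 1912 b [-10.6  11.1  20.4]
```

>>> carry_out(motion=[{"slide": [-0.2, 0, 0], "spin": 0, "grip": 0}, {"slide": [0, 0, 0], "spin": 0, "grip": 0}, {"slide": [0, 0, 0], "spin": 0, "grip": 0}, {"slide": [0, 0, 0], "spin": 0, "grip": 0}, {"slide": [0, 0, 0], "spin": 0, "grip": 0}])

```text
t: 7.37
eef_pos: [546.8, -65.6, 219.8]
ee_rot: [0.785, 0.619, 0.019, 0.004]
wrist_force: [-0.6, -0.1, -0.3]
finger_gap: 0.3
```

```bash
python3 -c "
from h import *
look('w6.png')"
```

```text
t 7.37 s(along Y) -7.3 x-off -1.1 z 219.8 toolx deg 76.5 tilt [ 0.026  0.03  -0.999] Fy,Fx,Fz -0.2 -0.5 -0.3
cap pts 1889 b [-10.4  10.6  19.8]
```

View pics/w6.png

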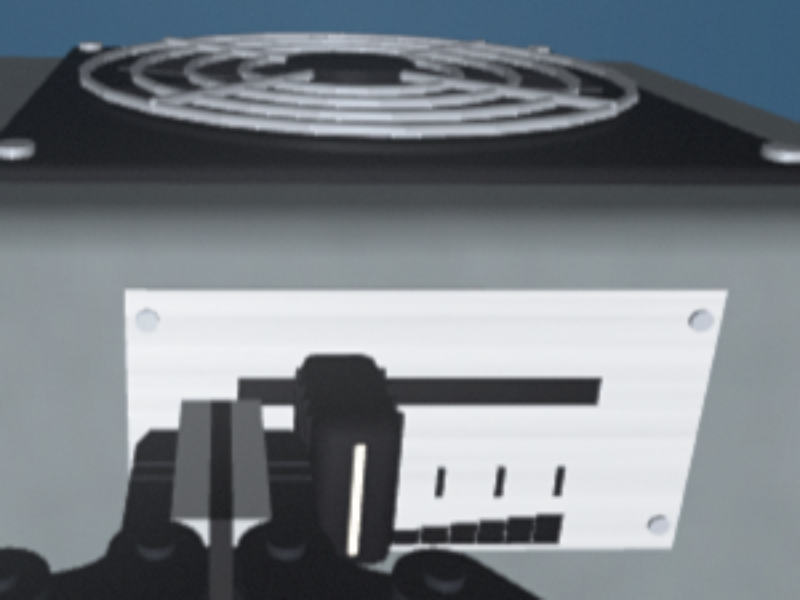

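>>> carry_out(motion=[{"slide": [0.2, 0, 0], "spin": 0, "grip": 0}, {"slide": [0.25, 0, 0], "spin": 0, "grip": 0}])

```text
t: 7.58
eef_pos: [547.5, -62.9, 219.9]
ee_rot: [0.786, 0.618, 0.018, 0.004]
wrist_force: [-0.8, -3.3, -0.6]
finger_gap: -0.0
```

```bash
python3 -c "
from h import *
look('w7.png')"
```

```text
t 7.58 s(along Y) -4.6 x-off -1.2 z 219.9 toolx deg 76.4 tilt [ 0.024  0.03  -0.999] Fy,Fx,Fz -3.4 0.0 -0.6
cap pts 1903 b [-10.5  12.8  22. ]
```

>>> carry_out(motion=[{"slide": [0.25, 0, 0], "spin": 0, "grip": 0}])

```text
t: 7.72
eef_pos: [547.8, -61.8, 219.9]
ee_rot: [0.786, 0.618, 0.018, 0.005]
wrist_force: [-2.2, -5.3, 0.7]
finger_gap: 0.0
```

```bash
python3 -c "
from h import *
rep()"
```

```text
t 7.72 s(along Y) -3.3 x-off -1.2 z 219.9 toolx deg 76.4 tilt [ 0.022  0.03  -0.999] Fy,Fx,Fz -5.7 -0.8 0.7
```

>>> carry_out(motion=[{"slide": [0.2, 0, 0], "spin": 0, "grip": 0}])

```text
t: 7.8
eef_pos: [548.1, -60.5, 219.9]
ee_rot: [0.786, 0.618, 0.017, 0.005]
wrist_force: [-0.3, -3.0, 0.5]
finger_gap: -0.1
```

```bash
python3 -c "
from h import *
rep()"
```

```text
t 7.8 s(along Y) -2.1 x-off -1.1 z 219.9 toolx deg 76.3 tilt [ 0.021  0.03  -0.999] Fy,Fx,Fz -3.0 0.4 0.5
```

>>> carry_out(motion=[{"slide": [0.1, 0, 0], "spin": 0, "grip": 0}])

```text
t: 7.88
eef_pos: [548.4, -59.2, 219.9]
ee_rot: [0.786, 0.618, 0.018, 0.005]
wrist_force: [0.5, -0.3, -0.1]
finger_gap: -0.1
```

```bash
python3 -c "
from h import *
look('w7.png')"
```

```text
t 7.88 s(along Y) -0.7 x-off -1.2 z 219.9 toolx deg 76.3 tilt [ 0.021  0.03  -0.999] Fy,Fx,Fz -0.2 0.5 -0.1
cap pts 2050 b [-10.9  16.1  26. ]
```

>>> carry_out(motion=[{"slide": [-0.15, 0, 0], "spin": 0, "grip": 0}, {"slide": [-0.05, 0, 0], "spin": 0, "grip": 0}])

```text
t: 8.1
eef_pos: [548.7, -57.9, 219.9]
ee_rot: [0.785, 0.619, 0.019, 0.004]
wrist_force: [-0.3, -0.3, 0.8]
finger_gap: 0.2
```

```bash
python3 -c "
from h import *
look('w7.png')"
```

```text
t 8.1 s(along Y) 0.6 x-off -1.2 z 219.9 toolx deg 76.5 tilt [ 0.025  0.03  -0.999] Fy,Fx,Fz -0.3 -0.3 0.8
cap pts 2357 b [-10.8  19.9  31. ]
```

>>> carry_out(motion=[{"slide": [-0.05, 0, 0], "spin": 0, "grip": 0}, {"slide": [0, 0, 0], "spin": 0, "grip": 0}, {"slide": [0, 0, 0], "spin": 0, "grip": 0}, {"slide": [0, 0, 0], "spin": 0, "grip": 0}, {"slide": [0, 0, 0], "spin": 0, "grip": 0}, {"slide": [0, 0, 0], "spin": 0, "grip": 0}])

```text
t: 8.65
eef_pos: [548.9, -56.7, 220.0]
ee_rot: [0.785, 0.619, 0.02, 0.003]
wrist_force: [-0.7, -1.0, 0.9]
finger_gap: -0.4
```

```bash
python3 -c "
from h import *
look('w8.png')"
```

```text
t 8.65 s(along Y) 1.9 x-off -1.3 z 220.0 toolx deg 76.6 tilt [ 0.026  0.03  -0.999] Fy,Fx,Fz -1.1 -0.4 0.9
cap pts 2318 b [-10.8  20.2  31.1]
```

View pics/w8.png

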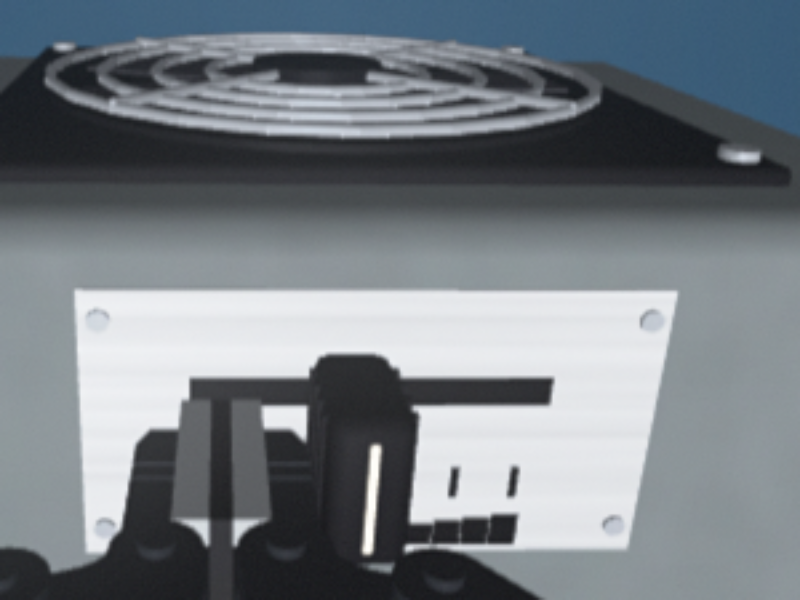

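>>> carry_out(motion=[{"slide": [0.2, 0, 0], "spin": 0, "grip": 0}, {"slide": [0.2, 0, 0], "spin": 0, "grip": 0}, {"slide": [0.2, 0, 0], "spin": 0, "grip": 0}])

```text
t: 8.95
eef_pos: [550.1, -52.0, 220.1]
ee_rot: [0.785, 0.619, 0.019, 0.004]
wrist_force: [0.1, -3.0, 0.2]
finger_gap: -0.2
```

```bash
python3 -c "
from h import *
rep()"
```

```text
t 8.95 s(along Y) 6.7 x-off -1.3 z 220.1 toolx deg 76.5 tilt [ 0.025  0.03  -0.999] Fy,Fx,Fz -2.9 0.8 0.2
```

>>> carry_out(motion=[{"slide": [0.25, 0, 0], "spin": 0, "grip": 0}])

```text
t: 9.03
eef_pos: [550.4, -50.8, 220.2]
ee_rot: [0.786, 0.619, 0.018, 0.005]
wrist_force: [-0.5, -3.8, 0.0]
finger_gap: -0.0
```

```bash
python3 -c "
from h import *
rep()"
```

```text
t 9.03 s(along Y) 7.9 x-off -1.3 z 220.2 toolx deg 76.5 tilt [ 0.023  0.03  -0.999] Fy,Fx,Fz -3.8 0.5 0.0
```

>>> carry_out(motion=[{"slide": [0.2, 0, 0], "spin": 0, "grip": 0}])

```text
t: 9.12
eef_pos: [550.5, -50.0, 220.2]
ee_rot: [0.786, 0.618, 0.018, 0.005]
wrist_force: [-0.3, -2.9, 0.4]
finger_gap: -0.2
```

```bash
python3 -c "
from h import *
rep()"
```

```text
t 9.12 s(along Y) 8.7 x-off -1.3 z 220.2 toolx deg 76.4 tilt [ 0.021  0.03  -0.999] Fy,Fx,Fz -2.9 0.4 0.4
```

>>> carry_out(motion=[{"slide": [0.2, 0, 0], "spin": 0, "grip": 0}])

```text
t: 9.2
eef_pos: [550.8, -49.1, 220.2]
ee_rot: [0.786, 0.618, 0.017, 0.005]
wrist_force: [-0.8, -2.9, -0.4]
finger_gap: -0.1
```

```bash
python3 -c "
from h import *
rep()"
```

```text
t 9.2 s(along Y) 9.7 x-off -1.3 z 220.2 toolx deg 76.3 tilt [ 0.02   0.03  -0.999] Fy,Fx,Fz -3.0 -0.1 -0.4
```

>>> carry_out(motion=[{"slide": [0.15, 0, 0], "spin": 0, "grip": 0}])

```text
t: 9.28
eef_pos: [551.1, -47.6, 220.2]
ee_rot: [0.786, 0.618, 0.017, 0.005]
wrist_force: [-0.0, -0.6, 0.2]
finger_gap: -0.4
```

```bash
python3 -c "
from h import *
rep()"
```

```text
t 9.28 s(along Y) 11.2 x-off -1.3 z 220.2 toolx deg 76.3 tilt [ 0.02   0.03  -0.999] Fy,Fx,Fz -0.6 0.1 0.2
```

Snapping now; draw back.

>>> carry_out(motion=[{"slide": [-0.2, 0, 0], "spin": 0, "grip": 0}, {"slide": [-0.1, 0, 0], "spin": 0, "grip": 0}])

```text
t: 9.45
eef_pos: [551.1, -47.8, 220.2]
ee_rot: [0.786, 0.618, 0.018, 0.005]
wrist_force: [0.7, 0.1, -0.1]
finger_gap: -0.1
```

```bash
python3 -c "
from h import *
look('w9.png')"
```

```text
t 9.45 s(along Y) 11.0 x-off -1.3 z 220.2 toolx deg 76.4 tilt [ 0.023  0.03  -0.999] Fy,Fx,Fz 0.3 0.6 -0.1
cap pts 2341 b [-2.  31.9 43. ]
```

>>> carry_out(motion=[{"slide": [-0.5, 0, 0], "spin": 0, "grip": 0}, {"slide": [-0.8, 0, 0], "spin": 0, "grip": 0}, {"slide": [-0.5, 0, 0], "spin": 0, "grip": 0}, {"slide": [0, 0, -2], "spin": 0, "grip": 0}, {"slide": [0, 0, -3], "spin": 0, "grip": 0}, {"slide": [0, 0, -3], "spin": 0, "grip": 0}, {"slide": [0, 0, -3], "spin": 0, "grip": 0}, {"slide": [0, 0, 0], "spin": 0, "grip": 0}, {"slide": [0, 0, 0], "spin": 0, "grip": 0}])

```text
t: 10.25
eef_pos: [540.4, -71.2, 332.7]
ee_rot: [0.787, 0.617, 0.017, 0.002]
wrist_force: [-0.3, 1.0, 0.4]
finger_gap: 0.1
```

```bash
python3 - <<'E'
from h import *
look('w9.png')
p=env.snapshot("wrist"); save(p,"w10.png")
p=env.snapshot("side")
for l in("tip_tin","flux_bottle","board_holder"):
    for r in env.regions_of(l,p)[:1]: print(l,r["xy"],np.median(world(p,*np.nonzero(r["mask"])),0).round())
p=env.snapshot("top")
for l in("solder_reel",):
    for r in env.regions_of(l,p)[:1]: print(l,r["xy"])
r,c=np.nonzero(p["depth"]>0); w=world(p,r,c)
m=(w[:,2]>192)&(w[:,2]<212)&(w[:,0]>450)&(w[:,0]<760)&(abs(w[:,1]+40)<180)
print(cv2.minAreaRect(w[m][:,:2].astype(np.float32)))
E
```

```text
t 10.25 s(along Y) -14.3 x-off -6.0 z 332.7 toolx deg 76.2 tilt [ 0.024  0.024 -0.999] Fy,Fx,Fz 0.9 -0.5 0.4
cap pts 595 b [29.2 35.4 43.4]
tip_tin [345.7, 218.3] [ 629. -104.  216.]
flux_bottle [308.9, 327.5] [ 479. -260.   52.]
board_holder [246.0, 276.1] [414.   0.  29.]
solder_reel [258.9, 183.6]
((615.4910888671875, -43.92652893066406), (249.25634765625, 190.36166381835938), 75.8006591796875)
```

View pics/w10.png

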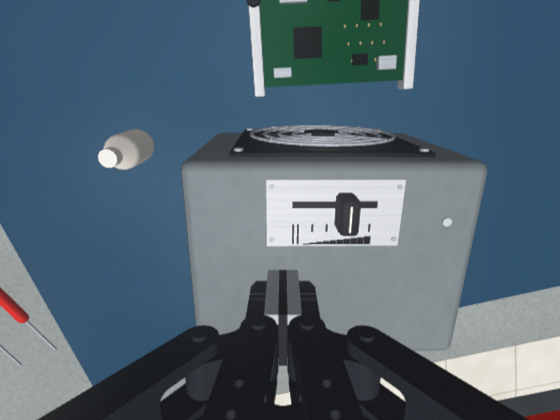

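```bash
python3 -c "
from h import *
print(env.hand_in())"
```

```text
the job is handed in; nothing more can be done
None
```

I pushed the speed lever from off to the third click with the shut fingertips, one click at a time, then drew the arm back and up and handed the job in at about 10.3 s. The hand-in reports no verdict, so what follows is from my own last checks.

- **Lever:** the cap centre measured about 36 mm from off. It rested about 1 s in the first click and about 0.6 s in the second. It reached the third at about 9.4 s and was still there at the final look.
- **Force:** the highest push I read was about 5.7 N at the wrist. That is well below the 18 N limit, though I only read it between moves.
- **Extractor:** its centre read within 1 mm and its angle within about 0.1° of the start.
- **Tin, bottle and board holder:** their positions agreed with the first pictures to 2 mm.
- **Reel:** I compared only its picture position, which moved by about 3 pixels. The other things shifted by a similar few pixels, so I take it as detection scatter. The arm passed well above it.

After the first click the finger crept about 6 mm forward while holding, up against the lever but without moving it on. I drew it back after each later click to prevent that.

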